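Slide the top spot plate from the stack onto the inspection stage

TASK

Slide the blue porcelain spot plate sideways off the top of the white stack onto the dark inspection stage beside it, and push it fully home into the stage's corner, flat and flush against both the side fence and the end stop, so that the stop's green gauge pin is pushed in. Press and push gently, because the glaze chips above 15 N; keep the plate sliding rather than picking it up, and leave the white plates and the things standing around as they are. Let go and back away when done.

Things in the scene. Friction and masses are not known exactly. Their poses are not given: they have to be found in the camera images.
- stand: Fixed grey and aluminium transfer stand, foot 150 (x) by 290 (y) mm, sunk 0 to 14 mm into the black mat, so read its height. Origin: centre of the underside; z up. Its -y half is the magazine with the stack of four plates near (0, -75) on a sprung deck: it gives way from about 3 N of press, by 0.4 mm per N, 6 mm at most. Its +y half is the dark stage. The plate slides along stand +y.
- stage_mid (a point): Middle of the dark stage top at its nominal height, stand frame (0, 60, 49) mm. The stage runs y = -15 to 135, x = -67 to 61, is flat, open to -x and to the stack. It was levelled by hand: its true height is anywhere from 2.5 mm below to 2.5 mm above this point, unmeasured. So it lies 2.5 to 7.5 mm under the blue plate's unpressed underside (z = 54); pressed too hard the plate jams on its edge.
- gauge_pin (a joint): Green gauge pin in the end stop, in m: 0 when free (sticking 5 mm out towards the stack), 0.005 when the plate's edge lies flush against the stop. Very light spring (about 0.1 N). The end stop is an aluminium bar across the stage with two black thumb screws, top about z = 66, clamped with its inner face anywhere from stand y = 104 to 122 mm, unmeasured: feel for it.
- side_fence (a point): Middle of the top inner edge of the side fence, an upright aluminium bar along the stage's +x side from y = -15 to +137 mm; its inner face is at stand x = +62 mm (plate centre at x = 12 when home), its top at z = 66. Axes as the stand.
- back_wall (a point): Middle of the top inner edge of the magazine's back wall behind the stack; inner face at stand y = -133 mm, top at z = 70, 8 mm above the blue plate, so no finger fits behind that plate. Low guides beside the stack (x = +-60) end at z = 44. Axes as the stand.
- top_plate: Blue spot plate with white wells, 100 x 100 x 8 mm, about 0.19 kg; origin at the underside's centre, z up. Wells are marks: the top is flat. Up to 4 mm and 0.06 rad askew. Too wide to grasp: closed fingertips pressed on it with 5 to 9 N and drawn sideways carry it on stack and stage, and slip on it once it meets a stop. The stage gives only 1 mm per 15 N. Chips above 15 N.
- plate2: White spot plate directly under the blue one, same size (100 by 100 by 8 mm); origin at the centre of its underside. Lies loose, up to 2 mm and 0.03 rad askew. To be left where it is.
- plate3: White spot plate, third from the top, same size; origin at the centre of its underside. To be left where it is.
- plate4: White spot plate at the bottom of the stack, same size; origin at the centre of its underside. To be left where it is.
- amber_bottle: Loose amber reagent bottle, 56 mm across, about 105 mm tall, standing on the mat near the stand; origin at the centre of its base. Bystander.
- yellow_jar: Loose yellow jar with white cap, 60 mm across, 75 mm tall, standing on the mat near the stand; origin at the centre of its base. Bystander.
- beaker: Loose clear plastic beaker, 60 mm across, 80 mm tall, standing on the mat near the stand; origin at the centre of its base. Bystander.
Things that resemble listed ones, but are neither listed nor needed, are in the scene too. Leave any turquoise look-alike of the top_plate alone.

How it is judged:
By the outcome, as a careful person would: the job done as asked, in the order asked, and still so for the second after the job is handed in, with the robot touching nothing.
It also fails if it takes over 72 s, if anything falls off the work surface, if the arm or the gripper's body presses on something with over 40 N, if the wrist force passes 120 N, or if a joint passes its speed limit or range.

ROBOT

A 7-joint arm with a two-finger parallel gripper is mounted at the origin on the work surface. World frame = base frame: x ahead of the robot, y to its left, z up, the work surface at z = 0. Lengths are in m, angles in rad, forces in N, time in s.
With the tool pointing down it reaches from about 0.4 to 0.875 m from the base axis. Payload 6.5 kg.
Tool frame: the origin (TCP) lies at the very end of the fingers, on their centre line; the grasp point (between the pads) lies manip.grip_point_offset behind it (manip.grip_point_offset is the distance from the TCP to the grasp point, in m); z points along the fingers, y is the line along which they close (so a half turn about z gives the same grasp; the last joint's range is limited). The gripper opens to 88 mm and grips with 3 to 60 N. Pads are 18 mm wide; open, the fingers measure 123 mm over their backs; the gripper's body (75 mm by 187 mm) begins 45 mm behind the grasp point.
Start: joints at [-1.337, 0.536, -0.004, 1.538, 0.003, 1.067, -0.071], TCP at [0.192, 0.621, 0.218] pointing down, gripper open.
Joint ranges: [-2.7, 2.7], [-0.37, 2.16], [-1.27, 1.26], [0.24, 2.4], [-1.31, 4.45], [0.19, 1.91], [-2.76, 2.76]. Speed limits (rad/s): [2.39, 2.39, 3.14, 3.14, 3.14, 3.14, 3.14].

INTERFACE

Orientations are given as a rotation vector (axis times angle).
In Python, from workcell import manip gives the robot as it stands. The module is installed in compiled form; this text tells all that it offers.
- The arm moves only by the tool jog_arm, never from a script. Its argument "increments" is a list of rows, each an object with "linear": the shift along the tool's x, y, z in m, a list of three; "twist": the turn about the tool's z in degrees; "hand": the opening, from 0 (shut) to 1 (fully open). In form: [{"linear": [dx, dy, dz], "twist": twist, "hand": hand}, ...]. A call has 1 to 20 rows; each row shifts and turns the commanded pose from where the row before left it, along the tool's axes as they then stand; what a row does not reach is not made up. A row lasts 1/8 s, in which the tool goes at most 62.5 mm and 10.7 degrees, less where a joint would pass 70% of its speed; a pose out of reach is approached as far as the arm can. A call with a gripper value outside its range is refused whole. The fingers move at their own pace and stop on an object; "newtons" is the grip in N (left out, the last holds). Time passes only in rows, so rows that do not move let the fingers close. It gives the time, the measured TCP pose, the force, the opening and the grip force at its end, in the units of the state.
- manip.get_obs(): the state, without advancing time (a new reading comes with each control period).
- manip.get_image(name): name is "scene" or "top" or "wrist"; returns the picture (480x640x3 uint8, red, green, blue); there is no depth.
- manip.camera_model(name): a dict with "vertical_fov" (degrees; the focal length in pixels is half the picture's height over the tangent of half this angle, whatever the lens; pixels are square), "cx", "cy" (the principal point, pixels), "k1" (the pictures are not rectified: a ray, as slopes to the right and down, at radius r is drawn at 1 + k1 r^2 times it, then the intrinsics apply), "view" (4x4, takes a point from world to camera coordinates). Camera axes: x right, y down, z forward; pixel columns grow to the right and rows downward; lengths in m; the calibration is good to about 2 mm. A picture is of the moment at which its call begins: read the wrist's pose just before it. camera_model takes no time and is no camera call; for the wrist camera it gives the pose at the moment of the call.
- manip.close_job(): hands the job in; it is judged then, once.
The state is a dict: "time_s": time; "joint_pos": joint angles; "qd": joint speeds; "tau": joint torques, N m; "eef_pos": TCP position; "eef_rot": TCP orientation; "wrist_force": force on the tool from outside, world axes, zero at the start; "wrist_torque": the same for the moment, N m; "opening": opening from 0.0 (shut) to 1.0 (fully open); "finger_force": force on a finger pad.
Only numpy, scipy, OpenCV 4.12 (cv2) and the standard library are available. Lean on these libraries where they do the work, as an engineer would, in place of code of your own. Each camera call takes 0.05 s, during which the arm holds its last target. There are 200 camera calls.

## Working session

There is one attempt and no reset: what is moved stays moved. The work goes in short steps, Python scripts to look and compute and a tool call to move; the robot and the scene stay as the last step left them, time stands still between calls to the robot, and variables do not carry over. Pictures are saved under pics/ and viewed, at most 10 in all, crops included, and the job is handed in when it is done.

Besides the shell and the picture viewer there is one more tool, called as name(argument=value, ...) on one line, values as JSON. jog_arm: Moves the arm, as the interface text tells. Its arguments: {"type":"object","properties":{"increments":{"type":"array","items":{"type":"object","properties":{"linear":{"type":"array","items":{"type":"number"}},"twist":{"type":"number"},"hand":{"type":"number"}}}},"newtons":{"type":"number"}},"required":["increments"]}

```bash
mkdir -p pics
cat > h.py <<'E'
import numpy as np,cv2
from workcell import manip
def K(m):
    f=240/np.tan(np.radians(m["vertical_fov"])/2);return f,m["cx"],m["cy"],m["k1"],np.array(m["view"])
def ray(m,u,v):
    f,cx,cy,k,V=K(m);d=np.array([(u-cx)/f,(v-cy)/f]);s=d.copy()
    for _ in range(30): s=d/(1+k*(s@s))
    R=V[:3,:3];return -R.T@V[:3,3],R.T@np.array([s[0],s[1],1])
def atz(m,u,v,z):
    o,d=ray(m,u,v);return o+d*(z-o[2])/d[2]
def proj(m,P):
    f,cx,cy,k,V=K(m);c=V[:3,:3]@np.array(P)+V[:3,3];s=c[:2]/c[2];s=s*(1+k*(s@s));return s*f+[cx,cy]
def save(n,img): cv2.imwrite(n,img[:,:,::-1])
E
python3 - <<'E'
from h import *
import pickle
o=manip.get_obs();print(o)
print(manip.grip_point_offset)
ms={}
for n in("scene","top"):
    ms[n]=manip.camera_model(n);save(f"pics/{n}.png",manip.get_image(n));print(n,ms[n])
pickle.dump(ms,open("ms.pkl","wb"))
E
```

```text
{'time_s': 0.0, 'joint_pos': array([-1.33717302,  0.5371709 , -0.00443093,  1.53882772,  0.00256793,
        1.06728364, -0.07117997]), 'qd': array([ 0.00044806,  0.00094403,  0.00025772, -0.00013461, -0.00075744,
       -0.00141401,  0.00034682]), 'tau': array([-5.47476775e-04, -5.70979893e+01,  9.90178362e-01, -2.51602614e+01,
       -5.62912517e-02,  1.76971155e-02,  1.49668758e-04]), 'eef_pos': array([0.19180578, 0.62039951, 0.2166538 ]), 'eef_rot': array([-4.69068019e-01, -3.10622189e+00,  2.63419839e-03]), 'wrist_force': array([-0.22035382, -0.20973506,  0.33228772]), 'wrist_torque': array([-0.03418844,  0.00762606,  0.04198887]), 'finger_force': 0.0, 'opening': 1.0047419202675472}
0.0187
scene {'vertical_fov': 51.08721235057793, 'cx': 318.1505439635172, 'cy': 231.15075548185567, 'k1': -0.09483688188305817, 'view': array([[ 0.2502137 ,  0.96816093, -0.00758404, -0.07859466],
       [ 0.72099006, -0.19155095, -0.66594411, -0.35800116],
       [-0.6461938 ,  0.16116032, -0.74596308,  1.34529896],
       [ 0.        ,  0.        ,  0.        ,  1.        ]])}
top {'vertical_fov': 46.165763947434684, 'cx': 317.1173143344811, 'cy': 231.88473551686104, 'k1': -0.04239217527654007, 'view': array([[-6.36226758e-02, -9.97973772e-01,  7.10665155e-04,
        -2.07293273e-02],
       [-9.76986271e-01,  6.21393779e-02, -2.04050299e-01,
         5.44288107e-01],
       [ 2.03592687e-01, -1.36765361e-02, -9.78960147e-01,
         1.04254728e+00],
       [ 0.00000000e+00,  0.00000000e+00,  0.00000000e+00,
         1.00000000e+00]])}
```

View pics/top.png

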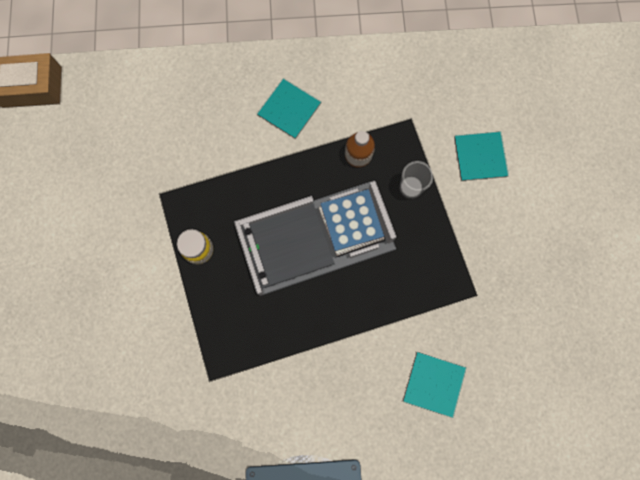

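View pics/scene.png

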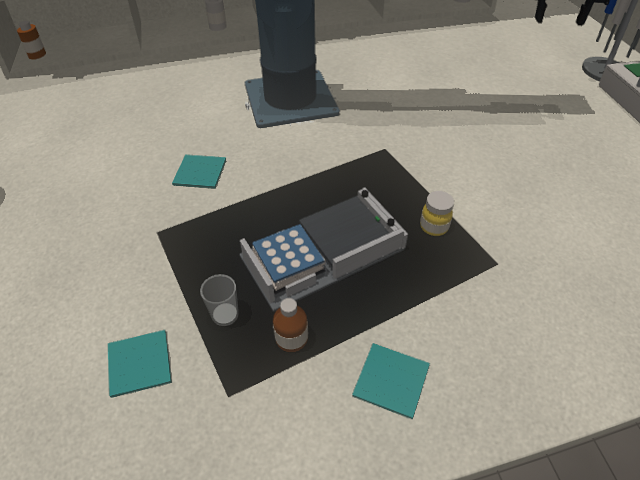

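The top image shows the blue plate with wells at about (352,220). The turquoise look-alikes at (289,108), (481,156) and (435,384) have no wells and lie on the table. The blue one on the stack fits, so I'll confirm it in an enlarged crop.

Run:
```python
from h import *
a=cv2.imread("pics/top.png")[170:305,225:405];cv2.imwrite("pics/topc.png",cv2.resize(a,None,fx=4.4,fy=4.4,interpolation=cv2.INTER_CUBIC))
a=cv2.imread("pics/scene.png")[180:310,230:415];cv2.imwrite("pics/scenec.png",cv2.resize(a,None,fx=4.3,fy=4.3,interpolation=cv2.INTER_CUBIC))
```

```text
(no output)
```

View pics/topc.png

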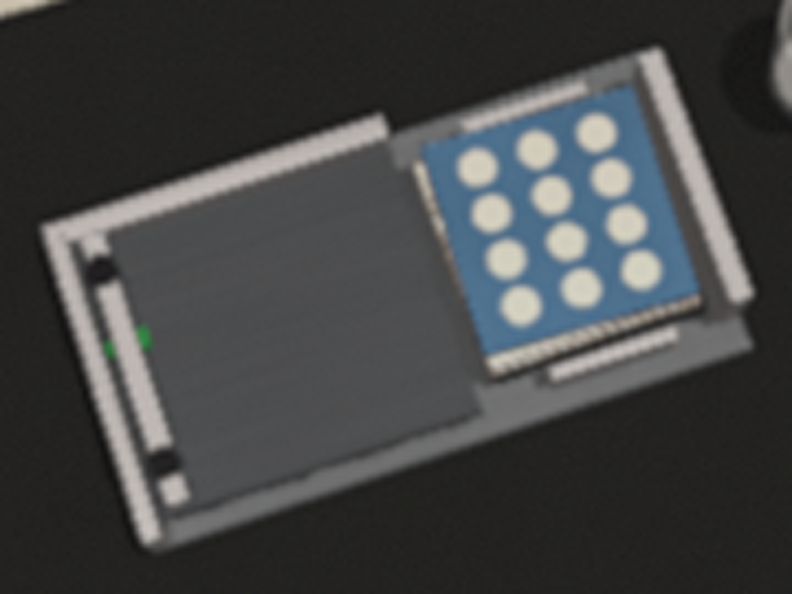

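View pics/scenec.png

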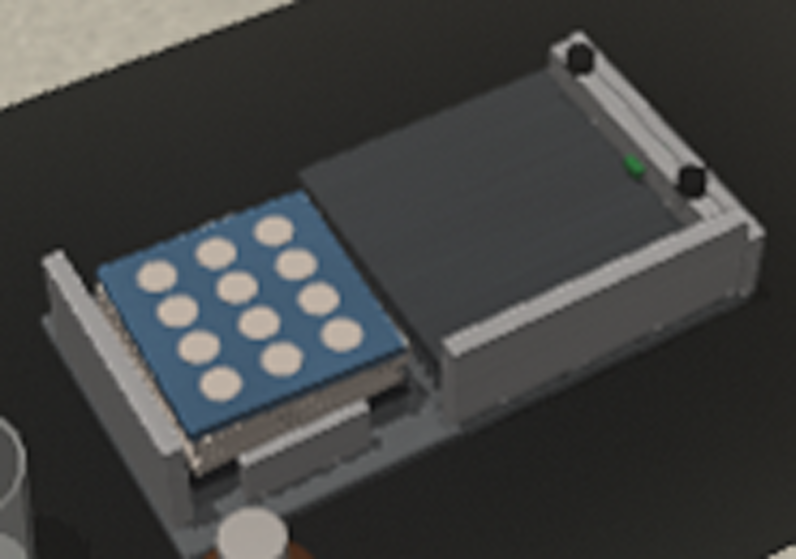

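```bash
cat > fit.py <<'E'
from h import *
import pickle
from scipy.optimize import least_squares
ms=pickle.load(open("ms.pkl","rb"))
def tp(u,v): return "top",(u+.5)/4.4-.5+225,(v+.5)/4.4-.5+170
def sc(u,v): return "scene",(u+.5)/4.3-.5+230,(v+.5)/4.3-.5+180
C=[(50,50),(50,-50),(-50,-50),(-50,50)]
pl=[tp(420,143),tp(632,85),tp(700,297),tp(488,360)],[sc(407,343),sc(194,432),sc(98,270),sc(304,193)]
pts=[((62,-15,66),tp(388,133)),((62,-15,66),sc(444,341)),((-67,-15,49),tp(478,410)),((-67,-15,49),sc(300,172))]
lines=[((None,-133,70),tp(640,60)),((None,-133,70),tp(733,300)),((None,-133,70),sc(65,258)),((None,-133,70),sc(187,440)),
 ((62,None,66),tp(120,226)),((62,None,66),sc(720,213))]
def W(s,p):
    c,n=np.cos(s[3]),np.sin(s[3]);p=np.array(p,float)/1000
    return np.array([s[0]+c*p[0]-n*p[1],s[1]+n*p[0]+c*p[1],s[2]+p[2]])
def inv(s,w):
    c,n=np.cos(s[3]),np.sin(s[3]);d=np.array(w)-s[:3];return np.array([c*d[0]+n*d[1],-n*d[0]+c*d[1],d[2]])*1000
def R(s):
    r=[]
    for p,(cam,u,v) in pts: r+=list((inv(s,atz(ms[cam],u,v,s[2]+p[2]/1000))-p)[:2]*(1 if p[2]!=49 else .5))
    for p,(cam,u,v) in lines:
        i=0 if p[0] is not None else 1
        r.append(inv(s,atz(ms[cam],u,v,s[2]+p[2]/1000))[i]-p[i])
    c,n=np.cos(s[6]),np.sin(s[6])
    for L in pl:
        for (a,b),(cam,u,v) in zip(C,L):
            q=inv(s,atz(ms[cam],u,v,s[2]+.062)); r+=[q[0]-(s[4]+c*a-n*b),q[1]-(s[5]+n*a+c*b)]
    return r
if __name__=="__main__":
    S=least_squares(R,[.55,0,-.007,.25,0,-75,0],x_scale=[.01,.01,.01,.1,5,5,.1],loss="soft_l1")
    s=S.x;pickle.dump(s,open("s.pkl","wb"))
    print(s.round(4));print(np.round(R(s),1))
    print("plate ctr",W(s,(s[4],s[5],62)),"home12",W(s,(12,60,57)))
    for f in (104,122): print(proj(ms["top"],W(s,(0,f,66))))
    # end stop inner top edge
    for q in (tp(120,262),tp(180,478),tp(152,372),sc(570,70),sc(680,190)): print("stop",inv(s,atz(ms[q[0]],q[1],q[2],s[2]+.066)))
    o=manip.get_obs();print(o["eef_pos"],cv2.Rodrigues(o["eef_rot"])[0])
E
python3 fit.py
```

```text
[ 5.42400e-01 -5.13000e-02 -8.50000e-03  2.73300e-01  7.53600e-01
 -7.50574e+01 -4.95000e-02]
[-0.1 -1.9  0.5  1.2 -0.1  0.4 -0.1  1.5 -1.7 -2.   0.4  2.3 -1.1  0.7
  0.6 -1.7 -0.6 -1.2 -2.3 -0.7 -2.8 -2.1 -0.4  1.5  0.4  3.2  1.7  1.5
  2.5  0.5]
plate ctr [ 0.5633952  -0.12335676  0.05353782] home12 [0.53776709 0.00972285 0.04853782]
[264.37034092 248.96631416]
[255.53963013 251.99287215]
stop [ 45.32626502 114.74240487  66.        ]
stop [-54.85749143 119.75016495  66.        ]
stop [ -6.35180827 116.70509857  66.        ]
stop [-46.13107525 121.21182461  66.        ]
stop [ 42.49229769 121.18901817  66.        ]
[0.1918343  0.62044845 0.21675245] [[-9.55398355e-01  2.95319960e-01 -3.21446198e-04]
 [ 2.95320103e-01  9.55397173e-01 -1.50936143e-03]
 [-1.38635768e-04 -1.53697095e-03 -9.99998809e-01]]
```

jog_arm(increments=[{"linear": [-0.0359, -0.0375, 0], "twist": 0, "hand": 0}, {"linear": [-0.0359, -0.0375, 0], "twist": 0, "hand": 0}, {"linear": [-0.0359, -0.0375, 0], "twist": 0, "hand": 0}, {"linear": [-0.0359, -0.0375, 0], "twist": 0, "hand": 0}, {"linear": [-0.0359, -0.0375, 0], "twist": 0, "hand": 0}, {"linear": [-0.0359, -0.0375, 0], "twist": 0, "hand": 0}, {"linear": [-0.0359, -0.0375, 0], "twist": 0, "hand": 0}, {"linear": [-0.0359, -0.0375, 0], "twist": 0, "hand": 0}, {"linear": [-0.0359, -0.0375, 0], "twist": 0, "hand": 0}, {"linear": [-0.0359, -0.0375, 0], "twist": 0, "hand": 0}, {"linear": [-0.0359, -0.0375, 0], "twist": 0, "hand": 0}, {"linear": [-0.0359, -0.0375, 0], "twist": 0, "hand": 0}, {"linear": [-0.0359, -0.0375, 0], "twist": 0, "hand": 0}, {"linear": [-0.0359, -0.0375, 0], "twist": 0, "hand": 0}, {"linear": [-0.0359, -0.0375, 0], "twist": 0, "hand": 0}, {"linear": [-0.0359, -0.0375, 0], "twist": 0, "hand": 0}, {"linear": [0, 0, 0], "twist": -8.2, "hand": 0}, {"linear": [0, 0, 0], "twist": -8.2, "hand": 0}, {"linear": [0, 0, 0], "twist": -8.2, "hand": 0}, {"linear": [0, 0, 0], "twist": -8.2, "hand": 0}])

```text
time_s: 2.6
eef_pos: [0.5632, -0.1218, 0.2171]
eef_rot: [0.434, -3.111, -0.0]
wrist_force: [0.6, 0.1, -0.3]
opening: 0.001
finger_force: 0.0
```

jog_arm(increments=[{"linear": [0, 0, 0.04], "twist": 0, "hand": 0}, {"linear": [0, 0, 0.04], "twist": 0, "hand": 0}, {"linear": [0, 0, 0.04], "twist": 0, "hand": 0}, {"linear": [0, 0, 0.02], "twist": 0, "hand": 0}, {"linear": [0, 0, 0], "twist": 0, "hand": 0}, {"linear": [0, 0, 0], "twist": 0, "hand": 0}, {"linear": [0, 0, 0], "twist": 0, "hand": 0}])

```text
time_s: 3.48
eef_pos: [0.5644, -0.122, 0.0787]
eef_rot: [-0.427, 3.11, -0.001]
wrist_force: [1.6, 1.6, -0.6]
opening: 0.001
finger_force: 0.0
```

```bash
cat > st.py <<'E'
from fit import *
s=pickle.load(open("s.pkl","rb"));o=manip.get_obs()
c,n=np.cos(s[3]),np.sin(s[3]);f=o["wrist_force"]
T=cv2.Rodrigues(o["eef_rot"])[0]
print("t",o["time_s"],"stand",inv(s,o["eef_pos"]).round(2),"F",round(c*f[0]+n*f[1],2),round(-n*f[0]+c*f[1],2),round(f[2],2),"z",o["eef_pos"][2],"yawerr deg",np.degrees(np.arctan2(-T[0,1],T[1,1])-s[3]),"tilt",T[:2,2].round(4),"M",o["wrist_torque"].round(3))
E
python3 st.py
```

```text
t 3.475 stand [  2.13 -74.06  87.17] F 1.94 1.16 -0.58 z 0.07870791205091487 yawerr deg -0.035882307944048446 tilt [ 0.0021 -0.0003] M [ 0.054  0.013 -0.001]
```

jog_arm(increments=[{"linear": [0, 0, 0.01], "hand": 0}, {"linear": [0, 0, 0.01], "hand": 0}, {"linear": [0, 0, 0], "hand": 0}, {"linear": [0, 0, 0], "hand": 0}, {"linear": [0, 0, 0], "hand": 0}, {"linear": [0, 0, 0], "hand": 0}])

```text
$.increments[0]: bad value
```

jog_arm(increments=[{"linear": [0, 0, 0.001], "hand": 0}, {"linear": [0, 0, 0.001], "hand": 0}, {"linear": [0, 0, 0], "hand": 0}])

```text
$.increments[0]: bad value
```

jog_arm(increments=[{"linear": [0, 0, 0.001], "hand": 0}, {"linear": [0, 0, 0], "hand": 0}])

```text
$.increments[0]: bad value
```

jog_arm(increments=[{"linear": [0, 0, 0.001], "hand": 0}, {"linear": [0, 0, 0], "hand": 0}])

```text
$.increments[0]: bad value
```

Each row needs a twist value, so I'm resending with it.

jog_arm(increments=[{"linear": [0, 0, 0.01], "twist": 0, "hand": 0}, {"linear": [0, 0, 0.01], "twist": 0, "hand": 0}, {"linear": [0, 0, 0], "twist": 0, "hand": 0}, {"linear": [0, 0, 0], "twist": 0, "hand": 0}, {"linear": [0, 0, 0], "twist": 0, "hand": 0}, {"linear": [0, 0, 0], "twist": 0, "hand": 0}])

```text
time_s: 4.22
eef_pos: [0.5638, -0.1219, 0.0578]
eef_rot: [-0.427, 3.112, -0.0]
wrist_force: [-0.2, -0.1, 0.4]
opening: 0.004
finger_force: 0.0
```

jog_arm(increments=[{"linear": [0, 0, 0.001], "twist": 0, "hand": 0}, {"linear": [0, 0, 0.001], "twist": 0, "hand": 0}, {"linear": [0, 0, 0], "twist": 0, "hand": 0}])

```text
time_s: 4.6
eef_pos: [0.5634, -0.1218, 0.0554]
eef_rot: [0.427, -3.112, -0.0]
wrist_force: [-0.5, 0.4, 0.3]
opening: 0.005
finger_force: 0.0
```

jog_arm(increments=[{"linear": [0, 0, 0.001], "twist": 0, "hand": 0}, {"linear": [0, 0, 0], "twist": 0, "hand": 0}])

```text
time_s: 4.85
eef_pos: [0.5635, -0.1218, 0.0544]
eef_rot: [0.427, -3.112, -0.0]
wrist_force: [-0.3, -0.3, 0.5]
opening: 0.004
finger_force: 0.0
```

jog_arm(increments=[{"linear": [0, 0, 0.001], "twist": 0, "hand": 0}, {"linear": [0, 0, 0], "twist": 0, "hand": 0}])

```text
time_s: 5.1
eef_pos: [0.5635, -0.1219, 0.0534]
eef_rot: [0.427, -3.112, -0.0]
wrist_force: [-0.1, -0.4, -0.6]
opening: 0.004
finger_force: 0.0
```

Force noise is about ±0.5 N, so I'll keep lowering.

jog_arm(increments=[{"linear": [0, 0, 0.001], "twist": 0, "hand": 0}, {"linear": [0, 0, 0], "twist": 0, "hand": 0}])

```text
time_s: 5.35
eef_pos: [0.5635, -0.1218, 0.0525]
eef_rot: [0.427, -3.112, -0.0]
wrist_force: [0.1, 0.2, 0.6]
opening: 0.004
finger_force: 0.0
```

jog_arm(increments=[{"linear": [0, 0, 0.001], "twist": 0, "hand": 0}, {"linear": [0, 0, 0], "twist": 0, "hand": 0}])

```text
time_s: 5.6
eef_pos: [0.5635, -0.1218, 0.0514]
eef_rot: [0.427, -3.112, -0.0]
wrist_force: [-0.5, 0.3, -0.1]
opening: 0.004
finger_force: 0.0
```

jog_arm(increments=[{"linear": [0, 0, 0.001], "twist": 0, "hand": 0}, {"linear": [0, 0, 0], "twist": 0, "hand": 0}])

```text
time_s: 5.85
eef_pos: [0.5635, -0.1219, 0.0505]
eef_rot: [0.427, -3.112, -0.0]
wrist_force: [0.6, 0.5, -0.2]
opening: 0.005
finger_force: 0.0
```

jog_arm(increments=[{"linear": [0, 0, 0.001], "twist": 0, "hand": 0}, {"linear": [0, 0, 0], "twist": 0, "hand": 0}])

```text
time_s: 6.1
eef_pos: [0.5635, -0.1218, 0.0495]
eef_rot: [0.427, -3.112, -0.0]
wrist_force: [-0.3, 0.2, -0.3]
opening: 0.006
finger_force: 0.0
```

jog_arm(increments=[{"linear": [0, 0, 0.001], "twist": 0, "hand": 0}, {"linear": [0, 0, 0], "twist": 0, "hand": 0}])

```text
time_s: 6.35
eef_pos: [0.5635, -0.1219, 0.0484]
eef_rot: [0.427, -3.112, -0.0]
wrist_force: [-0.6, 0.1, 0.1]
opening: 0.004
finger_force: 0.0
```

jog_arm(increments=[{"linear": [0, 0, 0.001], "twist": 0, "hand": 0}, {"linear": [0, 0, 0], "twist": 0, "hand": 0}])

```text
time_s: 6.6
eef_pos: [0.5635, -0.1219, 0.0475]
eef_rot: [0.427, -3.112, -0.0]
wrist_force: [-0.7, 0.7, -0.6]
opening: 0.008
finger_force: 0.0
```

```bash
python3 st.py
python3 - <<'E'
from h import *
i=manip.get_image("scene");save("pics/s2.png",cv2.resize(i[150:310,220:420],None,fx=3.7,fy=3.7,interpolation=cv2.INTER_CUBIC))
E
```

```text
t 6.6 stand [  1.27 -73.64  55.91] F -0.48 0.84 -0.64 z 0.04745262984232353 yawerr deg -0.03403698304816558 tilt [-0.0001  0.    ] M [0.045 0.046 0.045]
```

View pics/s2.png

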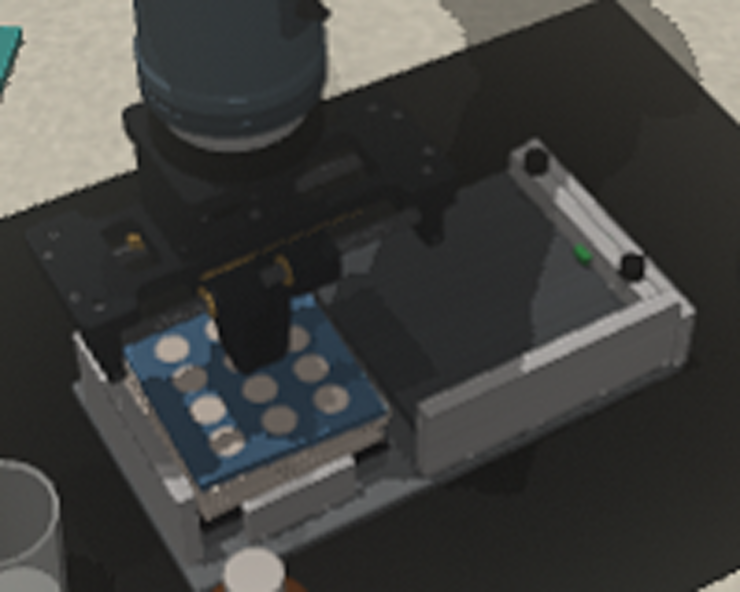

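The fingertips, around (255,370), hover at the middle of the blue plate and everything else is in place. I'll continue in half-millimetre steps.

jog_arm(increments=[{"linear": [0, 0, 0.0005], "twist": 0, "hand": 0}, {"linear": [0, 0, 0], "twist": 0, "hand": 0}])

```text
time_s: 6.9
eef_pos: [0.5636, -0.1219, 0.047]
eef_rot: [0.427, -3.112, 0.0]
wrist_force: [-1.2, 0.1, -0.0]
opening: 0.007
finger_force: 0.0
```

jog_arm(increments=[{"linear": [0, 0, 0.0005], "twist": 0, "hand": 0}, {"linear": [0, 0, 0], "twist": 0, "hand": 0}])

```text
time_s: 7.15
eef_pos: [0.5636, -0.1219, 0.0465]
eef_rot: [0.427, -3.112, 0.0]
wrist_force: [0.4, 0.8, 0.0]
opening: 0.008
finger_force: 0.0
```

jog_arm(increments=[{"linear": [0, 0, 0.0005], "twist": 0, "hand": 0}, {"linear": [0, 0, 0], "twist": 0, "hand": 0}])

```text
time_s: 7.4
eef_pos: [0.5636, -0.1219, 0.046]
eef_rot: [-0.427, 3.112, 0.0]
wrist_force: [0.0, -0.2, 0.3]
opening: 0.002
finger_force: 0.0
```

Run:
```python
from h import *
m=manip.camera_model("scene")
for z in (.0475,.0535,.06): print(z,(proj(m,(.5635,-.1219,z))-[220,150])*3.7)
i=manip.get_image("wrist");w=manip.camera_model("wrist");print(w["view"],proj(w,manip.get_obs()["eef_pos"]))
save("pics/w.png",i)
```

```text
0.0475 [250.90195879 380.45993812]
0.0535 [250.26191329 372.79994043]
0.06 [249.56186035 364.41647093]
[[-2.68258902e-01  9.63346646e-01  6.33611720e-04  2.67652539e-01]
 [ 9.25651210e-01  2.57579721e-01  2.77168765e-01 -4.80578016e-01]
 [ 2.66846395e-01  7.49394920e-02 -9.60821042e-01  8.35941491e-02]
 [ 0.00000000e+00  0.00000000e+00  0.00000000e+00  1.00000000e+00]] [312.88491348 282.22097816]
```

View pics/w.png

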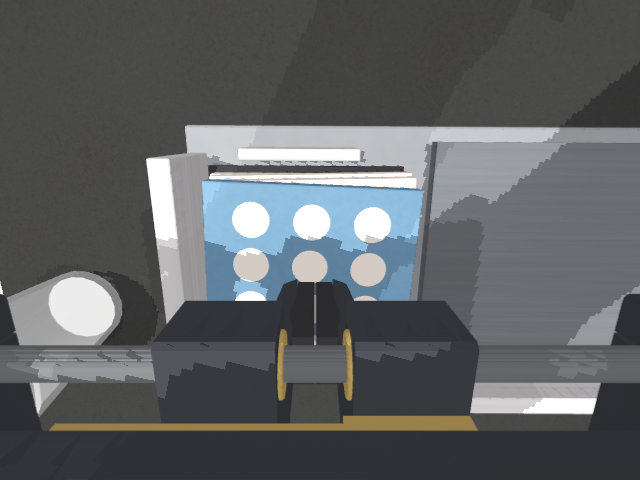

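Run:
```python
from h import *
w=manip.camera_model("wrist")
for z in (.04,.043,.046,.049,.052): print(z,np.linalg.norm(atz(w,203,181,z)-atz(w,424,190,z))*1000, atz(w,203,181,z),atz(w,424,190,z))
print(manip.get_obs()["wrist_force"],manip.get_obs()["eef_pos"])
```

```text
0.04 108.58696629037458 [ 0.52893805 -0.18724959  0.04      ] [ 0.50408714 -0.08154452  0.04      ]
0.043 106.70776417457617 [ 0.52833931 -0.18643742  0.043     ] [ 0.50391848 -0.08256168  0.043     ]
0.046 104.82856205877779 [ 0.52774058 -0.18562525  0.046     ] [ 0.50374981 -0.08357884  0.046     ]
0.049 102.94935994297938 [ 0.52714184 -0.18481308  0.049     ] [ 0.50358114 -0.08459599  0.049     ]
0.052 101.07015782718098 [ 0.52654311 -0.18400091  0.052     ] [ 0.50341248 -0.08561315  0.052     ]
[-0.70486961  0.18673237  0.60740722] [ 0.56355672 -0.1218646   0.04600649]
```

jog_arm(increments=[{"linear": [0, 0, 0.0005], "twist": 0, "hand": 0}, {"linear": [0, 0, 0], "twist": 0, "hand": 0}])

```text
time_s: 7.7
eef_pos: [0.5635, -0.1218, 0.0455]
eef_rot: [0.427, -3.112, -0.0]
wrist_force: [-0.1, -0.8, -0.5]
opening: 0.004
finger_force: 0.0
```

jog_arm(increments=[{"linear": [0, 0, 0.0005], "twist": 0, "hand": 0}, {"linear": [0, 0, 0], "twist": 0, "hand": 0}])

```text
time_s: 7.95
eef_pos: [0.5635, -0.1219, 0.045]
eef_rot: [0.427, -3.112, -0.0]
wrist_force: [-0.0, -0.1, -0.1]
opening: 0.006
finger_force: 0.0
```

jog_arm(increments=[{"linear": [0, 0, 0.0005], "twist": 0, "hand": 0}, {"linear": [0, 0, 0], "twist": 0, "hand": 0}])

```text
time_s: 8.2
eef_pos: [0.5635, -0.1219, 0.0445]
eef_rot: [0.427, -3.112, -0.0]
wrist_force: [0.4, 0.4, -0.8]
opening: 0.006
finger_force: 0.0
```

```bash
python3 st.py
```

```text
t 8.2 stand [  1.29 -73.65  52.95] F 0.49 0.24 -0.82 z 0.04448293768382059 yawerr deg -0.0404513805549862 tilt [-0.0001  0.    ] M [0.04  0.011 0.006]
```

jog_arm(increments=[{"linear": [0, 0, 0.0005], "twist": 0, "hand": 0}, {"linear": [0, 0, 0], "twist": 0, "hand": 0}])

```text
time_s: 8.45
eef_pos: [0.5636, -0.1218, 0.044]
eef_rot: [-0.427, 3.112, -0.0]
wrist_force: [0.5, 0.6, 0.6]
opening: 0.005
finger_force: 0.0
```

jog_arm(increments=[{"linear": [0, 0, 0.0005], "twist": 0, "hand": 0}, {"linear": [0, 0, 0], "twist": 0, "hand": 0}])

```text
time_s: 8.7
eef_pos: [0.5635, -0.1219, 0.0435]
eef_rot: [0.427, -3.112, -0.0]
wrist_force: [0.1, 1.0, -0.2]
opening: 0.004
finger_force: 0.0
```

Run:
```python
from h import *
i=manip.get_image("scene")[205:275,245:330];save("pics/s3.png",cv2.resize(i,None,fx=8,fy=8,interpolation=cv2.INTER_CUBIC))
```

```text
(no output)
```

View pics/s3.png

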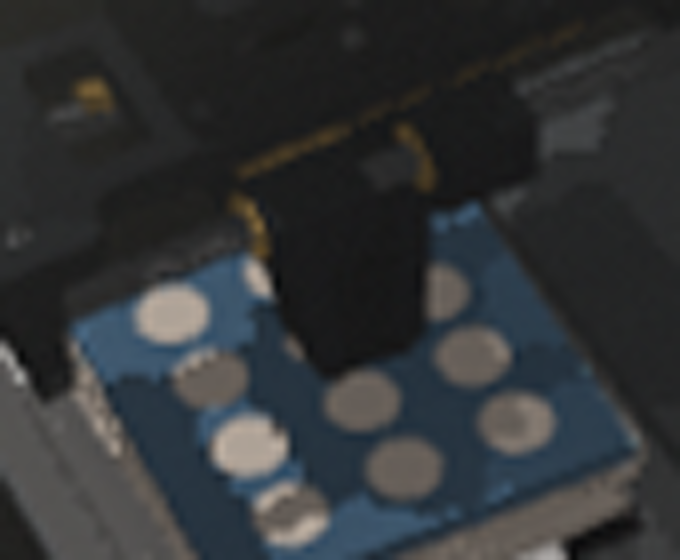

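Run:
```python
from h import *
m=manip.camera_model("scene")
for z in (.0435,.048,.053): print(z,(proj(m,(.5722,-.1195,z))-[245,205])*8, (proj(m,(.5635,-.1219,z))-[245,205])*8)
```

```text
0.0435 [361.59905028 419.87509173] [343.40629154 393.56802403]
0.048 [360.62864928 407.57653016] [342.37588222 381.24207654]
0.053 [359.54250923 393.80464499] [341.2226488  367.44030238]
```

jog_arm(increments=[{"linear": [0, 0, 0.001], "twist": 0, "hand": 0}, {"linear": [0, 0, 0], "twist": 0, "hand": 0}])

```text
time_s: 9.0
eef_pos: [0.5635, -0.1218, 0.0424]
eef_rot: [0.427, -3.112, -0.0]
wrist_force: [0.3, 0.4, 0.8]
opening: 0.007
finger_force: 0.0
```

jog_arm(increments=[{"linear": [0, 0, 0.001], "twist": 0, "hand": 0}, {"linear": [0, 0, 0], "twist": 0, "hand": 0}])

```text
time_s: 9.25
eef_pos: [0.5635, -0.1218, 0.0414]
eef_rot: [0.427, -3.112, -0.0]
wrist_force: [0.2, 0.0, 0.4]
opening: 0.003
finger_force: 0.0
```

jog_arm(increments=[{"linear": [0, 0, 0.001], "twist": 0, "hand": 0}, {"linear": [0, 0, 0], "twist": 0, "hand": 0}])

```text
time_s: 9.5
eef_pos: [0.5635, -0.1218, 0.0404]
eef_rot: [0.427, -3.112, -0.0]
wrist_force: [-0.7, 0.1, 0.7]
opening: 0.005
finger_force: 0.0
```

jog_arm(increments=[{"linear": [0, 0, 0.001], "twist": 0, "hand": 0}, {"linear": [0, 0, 0], "twist": 0, "hand": 0}])

```text
time_s: 9.75
eef_pos: [0.5635, -0.1218, 0.0394]
eef_rot: [0.427, -3.112, -0.0]
wrist_force: [-0.2, 0.3, -0.6]
opening: 0.005
finger_force: 0.0
```

jog_arm(increments=[{"linear": [0, 0, 0.001], "twist": 0, "hand": 0}, {"linear": [0, 0, 0], "twist": 0, "hand": 0}])

```text
time_s: 10.0
eef_pos: [0.5635, -0.1218, 0.0384]
eef_rot: [0.427, -3.112, -0.0]
wrist_force: [0.7, 0.7, 0.4]
opening: 0.004
finger_force: 0.0
```

jog_arm(increments=[{"linear": [0, 0, 0.001], "twist": 0, "hand": 0}, {"linear": [0, 0, 0], "twist": 0, "hand": 0}])

```text
time_s: 10.25
eef_pos: [0.5635, -0.1218, 0.0374]
eef_rot: [0.427, -3.112, -0.0]
wrist_force: [0.1, -0.7, 0.8]
opening: 0.006
finger_force: 0.0
```

Run:
```python
from h import *
i=manip.get_image("scene")
for u in (286,289,292,295): print(u,i[244:262,u].sum(1).tolist())
j=cv2.imread("pics/s3.png")
for u in (286,289,292,295): print(u,[int(j[(v-205)*8+4,(u-245)*8+4].sum()) for v in range(244,262)])
```

```text
286 [76, 75, 73, 76, 79, 76, 78, 76, 72, 66, 148, 262, 283, 220, 156, 148, 154, 149]
289 [69, 74, 71, 70, 72, 67, 71, 70, 82, 157, 247, 291, 286, 290, 254, 141, 148, 147]
292 [71, 71, 70, 75, 68, 68, 67, 72, 198, 298, 289, 284, 287, 267, 191, 154, 203, 265]
295 [75, 75, 76, 74, 70, 70, 78, 120, 152, 156, 169, 160, 145, 146, 140, 192, 267, 289]
286 [77, 76, 78, 79, 75, 76, 74, 71, 142, 241, 284, 298, 280, 218, 152, 151, 154, 153]
289 [72, 71, 75, 70, 73, 67, 79, 207, 303, 286, 286, 283, 286, 289, 248, 139, 148, 150]
292 [72, 70, 72, 67, 65, 87, 126, 208, 280, 290, 286, 285, 288, 262, 183, 154, 215, 271]
295 [74, 73, 75, 72, 79, 126, 158, 152, 145, 151, 167, 157, 142, 149, 150, 199, 274, 288]
```

jog_arm(increments=[{"linear": [0, 0, 0.001], "twist": 0, "hand": 0}, {"linear": [0, 0, 0], "twist": 0, "hand": 0}])

```text
time_s: 10.55
eef_pos: [0.5635, -0.1218, 0.0364]
eef_rot: [0.427, -3.112, -0.0]
wrist_force: [0.6, 0.2, -0.1]
opening: 0.003
finger_force: 0.0
```

jog_arm(increments=[{"linear": [0, 0, 0.001], "twist": 0, "hand": 0}, {"linear": [0, 0, 0], "twist": 0, "hand": 0}])

```text
time_s: 10.8
eef_pos: [0.5635, -0.1218, 0.0354]
eef_rot: [0.427, -3.112, -0.0]
wrist_force: [-0.0, -0.1, 0.7]
opening: 0.003
finger_force: 0.0
```

jog_arm(increments=[{"linear": [0, 0, 0.001], "twist": 0, "hand": 0}, {"linear": [0, 0, 0], "twist": 0, "hand": 0}])

```text
time_s: 11.05
eef_pos: [0.5636, -0.1219, 0.0345]
eef_rot: [-0.427, 3.112, -0.0]
wrist_force: [-0.2, -0.0, -0.2]
opening: 0.003
finger_force: 0.0
```

jog_arm(increments=[{"linear": [0, 0, 0.001], "twist": 0, "hand": 0}, {"linear": [0, 0, 0], "twist": 0, "hand": 0}])

```text
time_s: 11.3
eef_pos: [0.5637, -0.1219, 0.0338]
eef_rot: [-0.427, 3.112, 0.0]
wrist_force: [-1.8, 0.3, 4.3]
opening: 0.004
finger_force: 2.4
```

jog_arm(increments=[{"linear": [0, 0, 0.001], "twist": 0, "hand": 0}, {"linear": [0, 0, 0], "twist": 0, "hand": 0}])

```text
time_s: 11.55
eef_pos: [0.5637, -0.1219, 0.0329]
eef_rot: [-0.427, 3.112, -0.0]
wrist_force: [-0.8, 0.3, 7.3]
opening: 0.005
finger_force: 3.4
```

jog_arm(increments=[{"linear": [0, 0, 0.001], "twist": 0, "hand": 0}, {"linear": [0, 0, 0], "twist": 0, "hand": 0}])

```text
time_s: 11.8
eef_pos: [0.5639, -0.1219, 0.0321]
eef_rot: [-0.427, 3.112, -0.0]
wrist_force: [-0.8, -0.2, 8.8]
opening: 0.008
finger_force: 4.4
```

jog_arm(increments=[{"linear": [0, 0, -0.0008], "twist": 0, "hand": 0}, {"linear": [0, 0.002, 0], "twist": 0, "hand": 0}, {"linear": [0, 0.004, 0], "twist": 0, "hand": 0}, {"linear": [0, 0.004, 0], "twist": 0, "hand": 0}])

```text
time_s: 12.3
eef_pos: [0.5623, -0.1132, 0.0332]
eef_rot: [-0.426, 3.11, -0.003]
wrist_force: [-0.1, -1.9, 6.7]
opening: 0.01
finger_force: 3.1
```

```bash
python3 st.py
python3 - <<'E'
from h import *
a=manip.get_image("wrist");save("pics/w2.png",a)
E
```

```text
t 12.3 stand [  2.4  -64.98  41.66] F -0.63 -1.85 6.68 z 0.033196474610578564 yawerr deg -0.07328086945215959 tilt [ 0.003  -0.0013] M [-0.337 -0.025 -0.049]
```

View pics/w2.png

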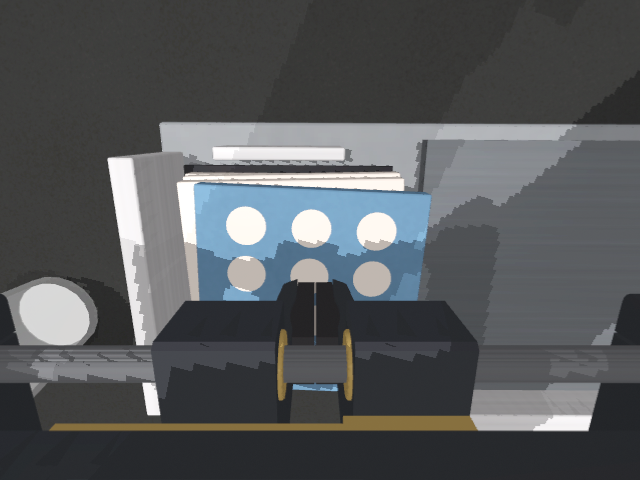

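The blue plate is sliding with the fingers: its left edge has left the white plate's edge at (180→197,185) and its front edge at (428,195) is at the stage edge. The white plates stayed put.

jog_arm(increments=[{"linear": [0, 0.003, -0.0002], "twist": 0, "hand": 0}, {"linear": [0, 0.004, 0], "twist": 0, "hand": 0}, {"linear": [0, 0.004, 0], "twist": 0, "hand": 0}])

```text
time_s: 12.72
eef_pos: [0.5592, -0.1025, 0.0333]
eef_rot: [-0.426, 3.11, -0.002]
wrist_force: [0.9, -1.5, 6.1]
opening: 0.002
finger_force: 2.9
```

jog_arm(increments=[{"linear": [0, 0.004, 0], "twist": 0, "hand": 0}, {"linear": [0, 0.004, 0], "twist": 0, "hand": 0}, {"linear": [0, 0.004, 0], "twist": 0, "hand": 0}])

```text
time_s: 13.1
eef_pos: [0.556, -0.0909, 0.0333]
eef_rot: [-0.426, 3.11, -0.002]
wrist_force: [0.3, -1.6, 5.4]
opening: 0.004
finger_force: 2.9
```

```bash
python3 st.py
```

```text
t 13.1 stand [  2.37 -41.81  41.75] F -0.1 -1.62 5.43 z 0.03329077445704199 yawerr deg -0.06747562246020743 tilt [ 0.0027 -0.0011] M [-0.273 -0.104  0.03 ]
```

jog_arm(increments=[{"linear": [0, 0.004, 0.0002], "twist": 0, "hand": 0}, {"linear": [0, 0.004, 0], "twist": 0, "hand": 0}, {"linear": [0, 0.004, 0], "twist": 0, "hand": 0}])

```text
time_s: 13.48
eef_pos: [0.5528, -0.0794, 0.0331]
eef_rot: [-0.426, 3.11, -0.002]
wrist_force: [0.2, -1.5, 6.6]
opening: 0.006
finger_force: 3.0
```

jog_arm(increments=[{"linear": [0, 0.004, 0], "twist": 0, "hand": 0}, {"linear": [0, 0.004, 0], "twist": 0, "hand": 0}])

```text
time_s: 13.72
eef_pos: [0.5507, -0.0717, 0.0331]
eef_rot: [-0.426, 3.11, -0.002]
wrist_force: [0.4, -0.9, 6.1]
opening: 0.008
finger_force: 3.0
```

jog_arm(increments=[{"linear": [0, 0.004, 0], "twist": 0, "hand": 0}, {"linear": [0, 0.004, 0], "twist": 0, "hand": 0}])

```text
time_s: 13.98
eef_pos: [0.5485, -0.0637, 0.0331]
eef_rot: [-0.426, 3.11, -0.002]
wrist_force: [0.9, -2.2, 5.9]
opening: 0.002
finger_force: 3.0
```

```bash
python3 st.py
```

```text
t 13.975 stand [  2.48 -13.59  41.53] F 0.31 -2.41 5.89 z 0.03307100530111948 yawerr deg -0.0607255849216616 tilt [ 0.0028 -0.0008] M [-0.234 -0.059  0.016]
```

jog_arm(increments=[{"linear": [0, 0.004, 0], "twist": 0, "hand": 0}, {"linear": [0, 0.004, 0], "twist": 0, "hand": 0}])

```text
time_s: 14.22
eef_pos: [0.5463, -0.056, 0.033]
eef_rot: [-0.426, 3.11, -0.002]
wrist_force: [0.5, -1.2, 6.3]
opening: 0.007
finger_force: 2.8
```

jog_arm(increments=[{"linear": [0, 0.004, 0], "twist": 0, "hand": 0}, {"linear": [0, 0.004, 0], "twist": 0, "hand": 0}])

```text
time_s: 14.48
eef_pos: [0.544, -0.0482, 0.033]
eef_rot: [-0.426, 3.11, -0.002]
wrist_force: [1.5, -1.2, 5.9]
opening: 0.004
finger_force: 2.6
```

```bash
python3 st.py;python3 - <<'E'
from h import *
a=manip.get_image("wrist");save("pics/w3.png",a)
E
```

```text
t 14.475 stand [ 2.42  2.55 41.45] F 1.12 -1.52 5.92 z 0.032986144394600486 yawerr deg -0.05323528735881762 tilt [ 0.0025 -0.0007] M [-0.233 -0.105  0.053]
```

View pics/w3.png

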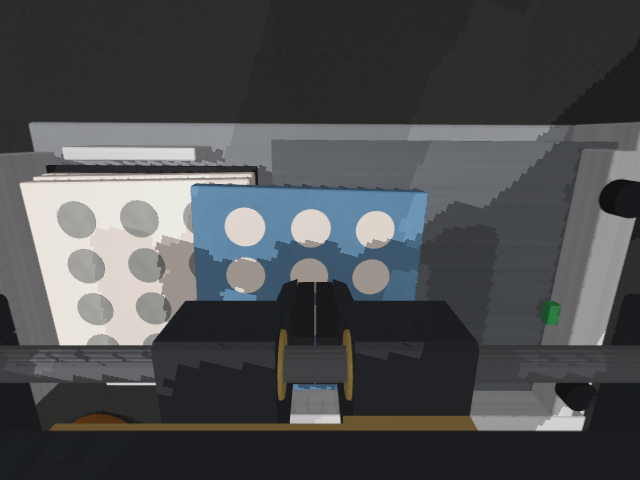

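The blue plate spans (192–427) along its far edge and sits half on the stage, with the white plates undisturbed. The green pin is at (551,312), still ahead.

jog_arm(increments=[{"linear": [0, 0.004, 0], "twist": 0, "hand": 0}, {"linear": [0, 0.004, 0], "twist": 0, "hand": 0}, {"linear": [0, 0.004, 0], "twist": 0, "hand": 0}, {"linear": [0, 0.004, 0], "twist": 0, "hand": 0}])

```text
time_s: 15.02
eef_pos: [0.5385, -0.032, 0.0324]
eef_rot: [-0.427, 3.112, -0.0]
wrist_force: [-0.2, -1.9, 4.3]
opening: 0.004
finger_force: 2.2
```

jog_arm(increments=[{"linear": [0, 0.004, 0], "twist": 0, "hand": 0}, {"linear": [0, 0.004, 0], "twist": 0, "hand": 0}, {"linear": [0, 0.002, 0], "twist": 0, "hand": 0}])

```text
time_s: 15.4
eef_pos: [0.5355, -0.0222, 0.0321]
eef_rot: [0.428, -3.112, -0.0]
wrist_force: [1.1, -0.9, 1.9]
opening: 0.006
finger_force: 1.1
```

```bash
python3 st.py
```

```text
t 15.4 stand [ 1.16 29.85 40.59] F 0.79 -1.16 1.85 z 0.03213189622791182 yawerr deg -0.010939884955887522 tilt [-0.0006  0.0001] M [-0.105 -0.014 -0.01 ]
```

jog_arm(increments=[{"linear": [0, 0, 0.0003], "twist": 0, "hand": 0}, {"linear": [0, 0, 0.0003], "twist": 0, "hand": 0}, {"linear": [0, 0, 0], "twist": 0, "hand": 0}])

```text
time_s: 15.78
eef_pos: [0.5356, -0.0222, 0.0318]
eef_rot: [0.427, -3.112, -0.001]
wrist_force: [-1.9, 1.2, 7.2]
opening: 0.003
finger_force: 3.2
```

jog_arm(increments=[{"linear": [0, 0.003, 0], "twist": 0, "hand": 0}, {"linear": [0, 0.003, 0], "twist": 0, "hand": 0}])

```text
time_s: 16.02
eef_pos: [0.5336, -0.0167, 0.0313]
eef_rot: [0.427, -3.111, -0.0]
wrist_force: [-0.6, 0.9, -0.1]
opening: -0.001
finger_force: 0.0
```

```bash
python3 st.py
```

```text
t 16.025 stand [ 0.88 35.66 39.8 ] F -0.33 1.03 -0.14 z 0.03134233571597829 yawerr deg -0.04212229459693484 tilt [-0.001   0.0001] M [-0.002  0.005  0.021]
```

jog_arm(increments=[{"linear": [0, 0, 0.0004], "twist": 0, "hand": 0}, {"linear": [0, 0, 0], "twist": 0, "hand": 0}])

```text
time_s: 16.27
eef_pos: [0.534, -0.0169, 0.0311]
eef_rot: [0.427, -3.112, 0.0]
wrist_force: [0.3, 0.5, 0.7]
opening: 0.004
finger_force: 0.0
```

jog_arm(increments=[{"linear": [0, 0, 0.0004], "twist": 0, "hand": 0}, {"linear": [0, 0, 0], "twist": 0, "hand": 0}])

```text
time_s: 16.52
eef_pos: [0.5342, -0.017, 0.0309]
eef_rot: [0.427, -3.112, 0.0]
wrist_force: [0.5, 0.3, 0.3]
opening: 0.004
finger_force: 0.0
```

jog_arm(increments=[{"linear": [0, 0, 0.0004], "twist": 0, "hand": 0}, {"linear": [0, 0, 0], "twist": 0, "hand": 0}])

```text
time_s: 16.77
eef_pos: [0.5342, -0.0169, 0.0305]
eef_rot: [-0.427, 3.112, -0.0]
wrist_force: [0.4, 0.3, 0.5]
opening: 0.005
finger_force: 0.0
```

jog_arm(increments=[{"linear": [0, 0, 0.0005], "twist": 0, "hand": 0}, {"linear": [0, 0, 0], "twist": 0, "hand": 0}])

```text
time_s: 17.02
eef_pos: [0.5342, -0.0169, 0.03]
eef_rot: [0.427, -3.112, 0.0]
wrist_force: [-0.5, 0.3, 0.1]
opening: 0.005
finger_force: 0.0
```

jog_arm(increments=[{"linear": [0, 0, 0.0005], "twist": 0, "hand": 0}, {"linear": [0, 0, 0], "twist": 0, "hand": 0}])

```text
time_s: 17.27
eef_pos: [0.5343, -0.0169, 0.0296]
eef_rot: [-0.427, 3.112, -0.0]
wrist_force: [0.7, -0.4, -0.0]
opening: 0.009
finger_force: 0.3
```

jog_arm(increments=[{"linear": [0, 0, 0.0005], "twist": 0, "hand": 0}, {"linear": [0, 0, 0], "twist": 0, "hand": 0}])

```text
time_s: 17.52
eef_pos: [0.5343, -0.0169, 0.0293]
eef_rot: [-0.427, 3.112, 0.0]
wrist_force: [-1.3, 0.4, 4.5]
opening: 0.008
finger_force: 2.4
```

jog_arm(increments=[{"linear": [0, 0, 0.0003], "twist": 0, "hand": 0}, {"linear": [0, 0, 0], "twist": 0, "hand": 0}])

```text
time_s: 17.77
eef_pos: [0.5343, -0.0169, 0.0291]
eef_rot: [-0.427, 3.112, 0.0]
wrist_force: [-1.7, 0.1, 7.7]
opening: 0.007
finger_force: 3.5
```

jog_arm(increments=[{"linear": [-0.001, 0.003, 0], "twist": 0, "hand": 0}, {"linear": [-0.001, 0.004, 0], "twist": 0, "hand": 0}, {"linear": [-0.001, 0.004, 0], "twist": 0, "hand": 0}, {"linear": [-0.001, 0.004, 0], "twist": 0, "hand": 0}])

```text
time_s: 18.27
eef_pos: [0.535, -0.0019, 0.0292]
eef_rot: [-0.426, 3.111, -0.001]
wrist_force: [-0.4, -1.9, 5.7]
opening: 0.007
finger_force: 2.6
```

```bash
python3 st.py;python3 - <<'E'
from h import *
a=manip.get_image("wrist");cv2.imwrite("pics/w4.png",a[:,:,::-1])
h=cv2.cvtColor(a,cv2.COLOR_RGB2HSV);M=((h[...,0]>98)&(h[...,0]<118)&(h[...,1]>80)&(h[...,2]>60))
# far edge rows per column, left/right edges per row
for u in (200,230,260,290,320,350,380,410): 
    v=np.where(M[:,u])[0]; print(u,v.min() if len(v) else None,end="; ")
print()
for r in (200,220,240,260,280): 
    u=np.where(M[r])[0];print(r,u.min(),u.max(),end="; ")
g=(h[...,0]>45)&(h[...,0]<80)&(h[...,1]>120)&(h[...,2]>50);y,x=np.where(g);print("green",len(x),x.min() if len(x) else 0,x.max() if len(x) else 0,y.mean() if len(x) else 0)
E
```

```text
t 18.275 stand [ 6.15 49.53 37.69] F -0.91 -1.68 5.73 z 0.029230714543947343 yawerr deg -0.0697168285216787 tilt [ 0.0019 -0.0006] M [-0.3   -0.052  0.045]
200 183; 230 184; 260 185; 290 187; 320 188; 350 189; 380 190; 410 192; 
200 183 419; 220 184 416; 240 185 414; 260 187 411; 280 188 409; green 257 449 497 306.70428015564204
```

```bash
cat > pm.py <<'E'
from fit import *
s=pickle.load(open("s.pkl","rb"))
def meas(show=True):
    m=manip.camera_model("wrist");a=manip.get_image("wrist");z=s[2]+.062-.0047
    h=cv2.cvtColor(a,cv2.COLOR_RGB2HSV);M=((h[...,0]>98)&(h[...,0]<118)&(h[...,1]>80)&(h[...,2]>60))
    us=np.arange(200,406,5);P=np.array([inv(s,atz(m,u,np.where(M[:,u])[0].min()-.5,z)) for u in us])
    k=np.polyfit(P[:,1],P[:,0],1)
    Q=np.array([inv(s,atz(m,np.where(M[r])[0].max()+.5,r,z)) for r in range(200,285,5)]);q=np.polyfit(Q[:,0],Q[:,1],1)
    Lf=np.array([inv(s,atz(m,np.where(M[r])[0].min()-.5,r,z)) for r in range(200,285,5)])
    g=(h[...,0]>45)&(h[...,0]<80)&(h[...,1]>120)&(h[...,2]>50);y,x=np.where(g)
    print("yaw from side",-k[0],"from front",q[0],"-x edge at",np.polyval(k,P[:,1].mean()),"front y (x=-20)",np.polyval(q,-20),"len",Q[:,1].mean()-Lf[:,1].mean())
    if len(x): i=x.argmin();print("pin tip",inv(s,atz(m,x.min(),y[x==x.min()].mean(),z)),"pin end",inv(s,atz(m,x.max(),y[x==x.max()].mean(),z)))
meas()
E
python3 pm.py
```

```text
yaw from side -0.042810971061021344 from front -0.04122909123757519 -x edge at -45.29085997687741 front y (x=-20) 94.67093883523546 len 100.20197439169579
pin tip [  7.84727298 112.5778719   57.3       ] pin end [ 13.75450817 135.03321936  57.3       ]
```

jog_arm(increments=[{"linear": [0, 0.003, 0.0001], "twist": -0.6, "hand": 0}, {"linear": [0, 0.004, 0], "twist": -0.6, "hand": 0}, {"linear": [0, 0.004, 0], "twist": -0.6, "hand": 0}, {"linear": [0, 0.004, 0], "twist": -0.6, "hand": 0}])

```text
time_s: 18.88
eef_pos: [0.5309, 0.0125, 0.0292]
eef_rot: [-0.491, 3.101, -0.001]
wrist_force: [-0.0, -1.9, 4.5]
opening: 0.004
finger_force: 2.7
```

```bash
python3 st.py; python3 pm.py
```

```text
t 18.875 stand [ 6.14 64.5  37.67] F -0.55 -1.82 4.54 z 0.029205172900520417 yawerr deg 2.348751742533995 tilt [ 0.0023 -0.0006] M [-0.288 -0.081 -0.02 ]
yaw from side -0.0057280523317623 from front -0.0027892919077059535 -x edge at -45.2548632330087 front y (x=-20) 107.81611052715859 len 100.12294766128454
pin tip [ 14.0578694  133.76827496  57.3       ] pin end [ 11.93174146 134.84191739  57.3       ]
```

jog_arm(increments=[{"linear": [-0.002, 0, 0.0002], "twist": -0.2, "hand": 0}, {"linear": [-0.002, 0, 0], "twist": 0, "hand": 0}, {"linear": [-0.001, 0.002, 0], "twist": 0, "hand": 0}, {"linear": [0, 0.003, 0], "twist": 0, "hand": 0}, {"linear": [0, 0.002, 0], "twist": 0, "hand": 0}])

```text
time_s: 19.55
eef_pos: [0.5337, 0.0206, 0.0291]
eef_rot: [-0.496, 3.1, -0.002]
wrist_force: [0.2, -0.7, 6.8]
opening: 0.001
finger_force: 3.2
```

```bash
python3 st.py; python3 pm.py
```

```text
t 19.55 stand [11.02 71.61 37.61] F -0.01 -0.68 6.77 z 0.029149860465403 yawerr deg 2.5362384733829275 tilt [ 0.0027 -0.0005] M [-0.342 -0.085  0.024]
yaw from side -0.0018615349305993328 from front 0.0005114802370607228 -x edge at -40.37315580368508 front y (x=-20) 114.80743200758228 len 100.08427913510423
pin tip [  9.27541791 114.90194569  57.3       ] pin end [ 11.41548713 135.53307441  57.3       ]
```

jog_arm(increments=[{"linear": [0, 0.001, 0], "twist": 0, "hand": 0}, {"linear": [0, 0.001, 0], "twist": 0, "hand": 0}, {"linear": [0, 0.001, 0], "twist": 0, "hand": 0}, {"linear": [0, 0.001, 0], "twist": 0, "hand": 0}])

```text
time_s: 20.1
eef_pos: [0.5325, 0.0243, 0.0292]
eef_rot: [-0.496, 3.099, -0.002]
wrist_force: [0.8, -2.4, 5.7]
opening: 0.006
finger_force: 3.2
```

```bash
python3 st.py; python3 pm.py
```

```text
t 20.1 stand [10.9  75.46 37.64] F 0.08 -2.56 5.69 z 0.029178898119413224 yawerr deg 2.528538477456704 tilt [ 0.0029 -0.0006] M [-0.42  -0.121  0.028]
yaw from side -0.002622941083105384 from front -0.0023710111673673853 -x edge at -40.54251773047461 front y (x=-20) 118.59374941006311 len 100.00750017295994
pin tip [  9.37166458 118.78992775  57.3       ] pin end [ 11.76886585 139.46753217  57.3       ]
```

jog_arm(increments=[{"linear": [0, 0.001, 0], "twist": 0, "hand": 0}, {"linear": [0, 0.001, 0], "twist": 0, "hand": 0}, {"linear": [0, 0.001, 0], "twist": 0, "hand": 0}])

```text
time_s: 20.52
eef_pos: [0.5316, 0.0269, 0.0291]
eef_rot: [-0.496, 3.1, -0.002]
wrist_force: [0.8, -1.8, 6.6]
opening: 0.007
finger_force: 3.1
```

```bash
python3 st.py; python3 pm.py
```

```text
t 20.525 stand [10.7  78.24 37.6 ] F 0.31 -1.97 6.59 z 0.029140983702436583 yawerr deg 2.514809979388605 tilt [ 0.0028 -0.0008] M [-0.459 -0.148 -0.037]
yaw from side -0.0027726157306030698 from front -0.003545452698458129 -x edge at -40.54360813989671 front y (x=-20) 118.60115387098995 len 99.96377750501158
pin tip [  9.33672141 118.78251559  57.3       ] pin end [  8.55955393 136.66883769  57.3       ]
```

jog_arm(increments=[{"linear": [-0.001, 0, 0], "twist": 0, "hand": 0}, {"linear": [-0.001, 0, 0], "twist": 0, "hand": 0}, {"linear": [-0.001, 0, 0], "twist": 0, "hand": 0}, {"linear": [-0.001, 0, 0], "twist": 0, "hand": 0}, {"linear": [-0.001, 0, 0], "twist": 0, "hand": 0}])

```text
time_s: 21.2
eef_pos: [0.5341, 0.0283, 0.0289]
eef_rot: [0.496, -3.1, 0.001]
wrist_force: [-5.1, -2.6, 10.7]
opening: 0.006
finger_force: 5.6
```

```bash
python3 st.py; python3 pm.py
```

```text
t 21.2 stand [13.46 78.92 37.32] F -5.6 -1.09 10.72 z 0.02885646214622875 yawerr deg 2.515127844538415 tilt [-0.0016 -0.0009] M [-0.44   0.991 -0.066]
yaw from side -0.008952278396413462 from front -0.010623704237278413 -x edge at -39.32169637050828 front y (x=-20) 118.94351675941296 len 99.85559169710037
pin tip [ 11.58893615 118.89988318  57.3       ] pin end [ 10.95752624 139.53365018  57.3       ]
```

jog_arm(increments=[{"linear": [0.002, -0.0005, -0.0005], "twist": 0, "hand": 0}, {"linear": [0, 0, -0.002], "twist": 0, "hand": 0}, {"linear": [0, 0, -0.005], "twist": 0, "hand": 0}, {"linear": [0.001, -0.011, 0], "twist": 2.5, "hand": 0}, {"linear": [0.001, -0.011, 0], "twist": 0, "hand": 0}, {"linear": [0, 0, 0.004], "twist": 0, "hand": 0}, {"linear": [0, 0, 0.0015], "twist": 0, "hand": 0}, {"linear": [0, 0, 0], "twist": 0, "hand": 0}])

```text
time_s: 22.25
eef_pos: [0.5373, 0.0071, 0.0301]
eef_rot: [0.43, -3.111, -0.0]
wrist_force: [-0.1, -0.4, -0.9]
opening: 0.001
finger_force: 0.0
```

```bash
python3 st.py; python3 pm.py
```

```text
t 22.25 stand [10.87 57.55 38.56] F -0.24 -0.37 -0.89 z 0.030099984880074857 yawerr deg 0.09242161019737968 tilt [-0.0007  0.0002] M [ 0.057 -0.028  0.032]Traceback (most recent call last):
  File "pm.py", line 13, in <module>
    meas()
    ~~~~^^
  File "pm.py", line 6, in meas
    us=np.arange(200,406,5);P=np.array([inv(s,atz(m,u,np.where(M[:,u])[0].min()-.5,z)) for u in us])
                                                      ~~~~~~~~~~~~~~~~~~~~~~~^^
    return umr_minimum(a, axis, None, out, keepdims, initial, where)
ValueError: zero-size array to reduction operation minimum which has no identity
```

```bash
sed -i 's/us=np.arange(200,406,5)/w=np.where(M[200])[0];us=np.arange(w.min()+8,w.max()-8,5)/' pm.py; python3 pm.py
```

```text
yaw from side -0.006448872384740787 from front -0.006345579329577011 -x edge at -39.69493474750521 front y (x=-20) 119.05351025101794 len 100.28325045511446
pin tip [ 10.64679474 119.12438035  57.3       ] pin end [ 11.90621505 139.62807564  57.3       ]
```

jog_arm(increments=[{"linear": [0, 0, 0.0005], "twist": 0, "hand": 0}, {"linear": [0, 0, 0.0004], "twist": 0, "hand": 0}, {"linear": [0, 0, 0], "twist": 0, "hand": 0}, {"linear": [0, 0, 0], "twist": 0, "hand": 0}])

```text
time_s: 22.85
eef_pos: [0.5377, 0.0068, 0.0296]
eef_rot: [-0.43, 3.112, 0.0]
wrist_force: [-0.5, 0.3, -0.9]
opening: 0.003
finger_force: 0.2
```

jog_arm(increments=[{"linear": [0, 0, 0.0005], "twist": 0, "hand": 0}, {"linear": [0, 0, 0.0001], "twist": 0, "hand": 0}, {"linear": [-0.001, 0, 0], "twist": 0, "hand": 0}, {"linear": [-0.001, 0, 0], "twist": 0, "hand": 0}])

```text
time_s: 23.35
eef_pos: [0.539, 0.0069, 0.0292]
eef_rot: [0.429, -3.111, 0.0]
wrist_force: [-2.8, -0.0, 6.7]
opening: 0.006
finger_force: 3.3
```

```bash
python3 st.py; python3 pm.py
```

```text
t 23.35 stand [12.39 56.96 37.63] F -2.69 0.73 6.66 z 0.029167530608663693 yawerr deg 0.0455886603992043 tilt [-0.0012 -0.0002] M [-0.101  0.63  -0.01 ]
yaw from side -0.006715988693472301 from front -0.005367348676221767 -x edge at -39.41820620230125 front y (x=-20) 118.83601594038483 len 100.07746018113534
pin tip [ 14.08343267 118.81653765  57.3       ] pin end [ 12.32916747 139.75480217  57.3       ]
```

jog_arm(increments=[{"linear": [-0.001, 0, 0], "twist": 0, "hand": 0}, {"linear": [-0.001, 0, 0], "twist": 0, "hand": 0}, {"linear": [-0.0005, 0, 0], "twist": 0, "hand": 0}])

```text
time_s: 23.78
eef_pos: [0.5414, 0.0075, 0.0291]
eef_rot: [0.429, -3.111, 0.0]
wrist_force: [-2.5, -0.5, 6.0]
opening: 0.005
finger_force: 3.2
```

```bash
python3 st.py; python3 pm.py
```

```text
t 23.775 stand [14.92 56.87 37.61] F -2.5 0.23 5.99 z 0.02914451606137284 yawerr deg 0.04484155314725026 tilt [-0.0011 -0.0003] M [-0.184  0.698 -0.003]
yaw from side -0.006335026699139863 from front -0.003684934498308869 -x edge at -39.349546806932025 front y (x=-20) 118.7594656190575 len 99.94371139343873
pin tip [ 16.38518466 118.65933817  57.3       ] pin end [ 12.13286798 139.69408189  57.3       ]
```

jog_arm(increments=[{"linear": [0.0005, 0.001, 0], "twist": 0, "hand": 0}, {"linear": [0.0, 0.001, 0], "twist": 0, "hand": 0}, {"linear": [0, 0.001, 0], "twist": 0, "hand": 0}, {"linear": [0, 0.001, 0], "twist": 0, "hand": 0}])

```text
time_s: 24.32
eef_pos: [0.541, 0.0114, 0.0292]
eef_rot: [-0.429, 3.111, -0.001]
wrist_force: [0.1, -2.0, 5.2]
opening: 0.003
finger_force: 2.7
```

```bash
python3 st.py; python3 pm.py
```

```text
t 24.325 stand [15.6  60.69 37.7 ] F -0.45 -1.91 5.17 z 0.029236153816424755 yawerr deg 0.048397768977708665 tilt [ 0.0013 -0.0003] M [-0.438 -0.096 -0.016]
yaw from side -0.00697230420017125 from front -0.008313208710728551 -x edge at -39.22051031114025 front y (x=-20) 119.05860314317839 len 100.07841992463938
pin tip [ 14.0160344  119.03089611  57.3       ] pin end [ 12.0219709  139.82507398  57.3       ]
```

jog_arm(increments=[{"linear": [0, -0.001, -0.0005], "twist": 0, "hand": 0}, {"linear": [0, 0, -0.003], "twist": 0, "hand": 0}, {"linear": [0, 0, -0.03], "twist": 0, "hand": 0}, {"linear": [0, 0, -0.04], "twist": 0, "hand": 0}, {"linear": [-0.04, 0, -0.02], "twist": 0, "hand": 0}, {"linear": [-0.04, 0, 0], "twist": 0, "hand": 0}, {"linear": [0, 0, 0], "twist": 0, "hand": 0}, {"linear": [0, 0, 0], "twist": 0, "hand": 0}])

```text
time_s: 25.38
eef_pos: [0.6162, 0.0321, 0.1216]
eef_rot: [0.429, -3.11, 0.0]
wrist_force: [-0.6, 0.2, -0.6]
opening: 0.001
finger_force: 0.0
```

```bash
python3 st.py
python3 - <<'E'
from fit import *
s=pickle.load(open("s.pkl","rb"))
m=manip.camera_model("wrist");a=manip.get_image("wrist");pickle.dump((m,a),open("w5.pkl","wb"))
P=[proj(m,W(s,p)) for p in((62,120,57),(62,20,57),(-38,120,57),(-38,20,57))];print(np.round(P))
save("pics/w5.png",a)
E
```

```text
t 25.375 stand [ 93.59  60.38 130.07] F -0.54 0.34 -0.63 z 0.12160718076366064 yawerr deg 0.06265483236144678 tilt [-0.0024 -0.0004] M [0.076 0.023 0.024]
[[400. 198.]
 [255. 198.]
 [411.  35.]
 [247.  35.]]
```

View pics/w5.png

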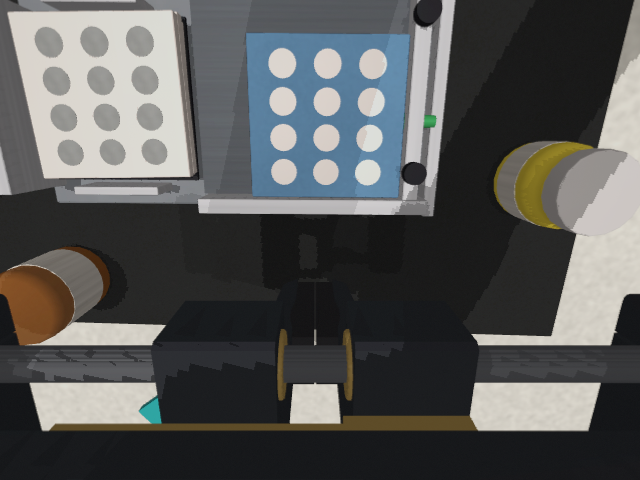

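Run:
```python
from fit import *
s=pickle.load(open("s.pkl","rb"));m,a=pickle.load(open("w5.pkl","rb"))
a=a.astype(float)
def sub(p,thr):  # first crossing position
    for i in range(len(p)-1):
        if (p[i]-thr)*(p[i+1]-thr)<=0 and p[i]!=p[i+1]: return i+(thr-p[i])/(p[i+1]-p[i])
z=s[2]+.0573
print("col 320 below:",a[188:220,340].round().astype(int).tolist()[:20]);print("row 150 right:",a[150,392:440].astype(int).tolist()[:30])
```

```text
col 320 below: [[88, 125, 154], [89, 125, 155], [88, 124, 154], [88, 124, 154], [87, 125, 154], [88, 125, 154], [89, 127, 156], [90, 127, 156], [85, 121, 150], [82, 92, 101], [107, 106, 106], [103, 102, 102], [171, 169, 170], [187, 185, 187], [189, 186, 187], [187, 185, 187], [187, 185, 186], [187, 184, 186], [185, 183, 184], [184, 182, 183]]
row 150 right: [[96, 134, 166], [97, 136, 167], [97, 136, 167], [96, 135, 166], [96, 135, 166], [96, 134, 165], [96, 134, 166], [96, 134, 166], [97, 136, 167], [77, 102, 125], [104, 104, 108], [108, 107, 107], [107, 106, 107], [106, 105, 106], [164, 162, 162], [200, 197, 199], [204, 202, 203], [204, 202, 203], [205, 202, 203], [204, 202, 204], [203, 201, 202], [203, 201, 202], [202, 201, 201], [200, 199, 199], [199, 197, 198], [199, 197, 198], [198, 197, 197], [198, 197, 197], [193, 191, 192], [131, 132, 134]]
```

Run:
```python
from fit import *
m,a=pickle.load(open("w5.pkl","rb"));a=a.astype(float)
s=pickle.load(open("s.pkl","rb"))
def cr(p,t,up): 
    for i in range(len(p)-1):
        if (p[i]<t<=p[i+1]) if up else (p[i]>=t>p[i+1]): return i+(t-p[i])/(p[i+1]-p[i])
    return np.nan
def line(P,i,z):
    Q=np.array([inv(s,atz(m,u,v,s[2]+z)) for u,v in P if not np.isnan(u+v)])
    # robust
    x,y=Q[:,1-i],Q[:,i]
    for _ in range(3):
        k=np.polyfit(x,y,1);r=abs(y-np.polyval(k,x));o=r<max(.15,2.5*np.median(r));x,y=x[o],y[o]
    return np.round([k[0],np.polyval(k,{1:12,0:70}[i]),r.std(),len(x)],4)
us=range(258,396,2)
B=a[...,2]-a[...,0];Rr=a[...,0]
print("plate +x side",line([(u,188+cr(B[188:206,u],35,False)) for u in us],0,.0573))
print("fence top   ",line([(u,190+cr(Rr[190:212,u],142,True)) for u in us],0,.066))
vs=range(45,160,2)
print("plate front",line([(395+cr(B[v,395:418],35,False),v) for v in vs],1,.0573))
print("stop top",line([(402+cr(Rr[v,402:425],142,True),v) for v in vs if not 112<v<130],1,.066))
print("plate -x",line([(u,25+cr(B[25:45,u],35,True)) for u in us],0,.0573))
print("plate rear",line([(238+cr(B[v,238:262],35,True),v) for v in vs],1,.0573))
```

```text
plate +x side [8.60000e-03 6.11989e+01 3.95000e-02 6.90000e+01]
fence top    [4.60000e-03 6.16985e+01 3.29000e-02 6.80000e+01]
plate front [-8.300000e-03  1.188883e+02  3.650000e-02  5.700000e+01]
stop top [-8.400000e-03  1.194581e+02  2.740000e-02  4.900000e+01]
plate -x [ 8.60000e-03 -3.89304e+01  2.81000e-02  6.90000e+01]
plate rear [-7.70000e-03  1.87255e+01  3.32000e-02  5.80000e+01]
```

Run:
```python
from fit import *
m,a=pickle.load(open("w5.pkl","rb"));a=a.astype(float);R=a[...,0]
s=pickle.load(open("s.pkl","rb"))
def cr(p,t,up):
    for i in range(len(p)-1):
        if (p[i]<t<=p[i+1]) if up else (p[i]>=t>p[i+1]): return i+(t-p[i])/(p[i+1]-p[i])
    return np.nan
def fit(P,i,z):
    Q=np.array([inv(s,atz(m,u,v,s[2]+z)) for u,v in P if not np.isnan(u+v)]);x,y=Q[:,1-i],Q[:,i]
    for _ in range(4):
        k=np.polyfit(x,y,1);r=abs(y-np.polyval(k,x));o=r<max(.12,2*np.median(r));x,y=x[o],y[o]
    return np.round([k[0],k[1],r.std(),len(x)],4)
print("fence outer",fit([(u,203+cr(R[203:222,u],110,False)) for u in range(206,425,2)],0,.066))
print("fence inner wide",fit([(u,190+cr(R[190:212,u],142,True)) for u in range(258,398,2)],0,.066))
print("fence inner left part",fit([(u,190+cr(R[190:212,u],142,True)) for u in range(205,250,2)],0,.066))
print("end outer",fit([(432+cr(R[v,432:465],110,False),v) for v in range(20,200,2)],1,.066))
print([ (u,round(190+cr(R[190:212,u],142,True),2)) for u in range(260,400,12)])
```

```text
fence outer [6.7000e-03 7.0889e+01 3.5100e-02 7.8000e+01]
fence inner wide [4.60000e-03 6.13736e+01 3.29000e-02 6.80000e+01]
fence inner left part [6.70000e-03 6.10747e+01 1.34000e-02 2.30000e+01]
end outer [-9.300000e-03  1.412063e+02  3.170000e-02  6.700000e+01]
[(260, np.float64(199.09)), (272, np.float64(199.27)), (284, np.float64(199.37)), (296, np.float64(199.44)), (308, np.float64(199.47)), (320, np.float64(199.53)), (332, np.float64(199.57)), (344, np.float64(199.57)), (356, np.float64(199.59)), (368, np.float64(199.53)), (380, np.float64(199.63)), (392, np.float64(199.92))]
```

The plate sits in the corner at (250–405, 35–196). Its edges are parallel to the fence and stop within about 0.002 rad, and the pin's far end is pushed out at (430,121). The white stack and the bystanders are unmoved, the arm is clear at z = 0.12, so I'm handing in.

```bash
python3 -c "
from workcell import manip
print(manip.close_job())"
```

```text
the job is handed in; nothing more can be done
None
```

The blue plate is on the stage, pushed against the fence and end stop (contact felt at both), with the gauge pin in by about 4.8 mm of 5 mm by camera. The highest press I read was about 11 N. The white stack and bystanders look undisturbed, the arm is clear, and the job is handed in; no verdict came back.

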